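# Reset the lens transmission meter through its recessed key

## Task

The lens transmission meter on the bench (low white console with a blue sliding cover) has locked up. With the fingertips, push the blue cover along its rails until it is all the way open, press the red key at the bottom of the well that this uncovers down to its stop and let it spring back up, then push the cover fully home again over the well. Leave the loose things around the meter where they lie, neither pushed away nor lifted.

Things in the scene. Friction and masses are not known exactly. Their poses are not given: they have to be found in the camera images.
- meter: lens transmission meter, white console 180 mm deep (its x), 220 mm wide (its y), 60 mm high, fixed. Origin: centre of its underside; x to its back, y to its left, z up. A grey rear housing, front face 31 mm behind the origin, stands 18 mm (its round lens seat 22 mm) above the white top. In front of it two rails along y, 10 mm high, 102 mm apart, guide the cover
- well_rim (a point): centre of the mouth of the square well, level with the white top (60 mm above the bench). The well is 50 x 50 mm, its sides parallel to the meter's x and y, 38 mm deep, black inside with an orange edge
- key_top (a point): centre of the top face of the red round key in the well, 28 mm in diameter; at rest it stands 22 mm below the rim of the well and moves straight down when pressed. Axes as the meter's
- key (a joint): travel of the red key in m: 0 up, 0.006 fully down on its stop. A spring pushes it back up; it takes about 2 N to start it and 4 N at the stop
- cover (a joint): position of the blue cover in m: 0 fully home over the well, 0.085 fully open (moved to the meter's right, -y); stops at both ends. It drags with about 2 N and stays where it is left. It may start a little way off home, still over the well
- cover_left_end (a point): centre of the flat left (+y) end face of the cover, a black rubber pad, 11 mm above the white top. Pushing it towards the meter's -y opens the cover. The cover is a flat block 100 mm (meter's x) by 100 mm (meter's y), its underside 2 mm and its top 20 mm above the white top
- cover_right_end (a point): centre of the flat right (-y) end face of the cover, a black rubber pad, 11 mm above the white top. Pushing it towards the meter's +y shuts the cover. With the cover fully open this face is 25 mm inside the right end of the console
- tin: loose round tin with a teal lid, 54 mm in diameter, 22 mm high, in front of the meter; origin at the centre of its underside. To be left alone
- lens_box: loose small lens box, black with a clear lid, 29 x 32 x 17 mm, to the left of the meter; origin at the centre of its underside. To be left alone
- lens_gauge: loose lens clock (round dial gauge) lying on its back, 72 x 50 x 12 mm, to the right of the meter; origin at the centre of its underside. To be left alone

How it is judged:
On the way, in this order (a step that is already met when the one before it is completed fails the run):
1. the cover is pushed all the way open (value of joint cover above 0.078 m), for 0.1 s.
2. the fingers press the red key down to its stop (value of joint key above 0.0045 m and contact force between the fingers and key above 1 N), for 0.1 s.
3. the key has sprung back up (value of joint key below 0.0015 m), for 0.1 s.
At the end, for the whole second after the job is handed in: the cover is home over the well (within 4 mm of its stop), the key is up (within 1.5 mm), and the tin, lens box and lens clock are within 15 mm of where they began (value of joint cover below 0.004 m and value of joint key below 0.0015 m and distance of each of tin, lens_box, lens_gauge from where it was at the start of the episode below 0.015 m); the robot touches nothing.
It fails at once if the tin, the lens box or the lens clock is pushed away or lifted (moved by more than 15 mm) (distance of any of tin, lens_box, lens_gauge from where it was at the start of the episode above 0.015 m).
It also fails if it takes over 50 s, if anything falls off the work surface, if the arm or the gripper's body presses on something with over 40 N, if the wrist force passes 120 N, or if a joint passes its speed limit or range.

## Robot

A 6-joint arm with a two-finger parallel gripper is mounted at the origin on a cart in front of the work surface, level with it; the furniture and walls round the work are solid. World frame = base frame: x ahead of the robot, y to its left, z up, the work surface at z = 0. Lengths are in m, angles in rad, forces in N, time in s.
With the tool pointing down it reaches from about 0.35 to 0.875 m from the base axis. Payload 4.2 kg.
Tool frame: the origin (TCP) lies midway between the tips of the shut fingers; the grasp point (between the pads) lies 19 mm behind it; z points along the fingers, y is the line along which they close (so a half turn about z gives the same grasp; the last joint's range is limited). The gripper opens to 87 mm and grips with 3 to 60 N. Pads are 19 mm wide; open, the fingers measure 117 mm over their backs; the gripper's body (75 mm by 190 mm) begins 51 mm behind the grasp point.
Start: joints at [-0.893, 0.385, 0.008, 0, -1.194, -0.259], TCP at [0.254, -0.571, 0.2] pointing down, gripper open.
Joint ranges: [-3.14, 3.14], [-1.21, 2.06], [-1.07, 1.41], [-3.16, 2.05], [-2.99, -0.16], [-3.1, 3.1]. Speed limits (rad/s): [2.79, 2.79, 3.14, 3.14, 3.14, 3.14].

## Interface

Orientations are given as a unit quaternion [w, x, y, z].
In Python, from bench import get_state, get_image, close_job, recognise gives the robot as it stands.
- The arm moves only by the tool carry_out, never from a script. Its argument "rows" is a list that holds one entry, the list of rows, each a list of 7 numbers: the turn, a rotation vector about the tool's x, y, z in units of 5 degrees (1.0 is 5 degrees), then the shift along the tool's x, y, z in units of 50 mm (1.0 is 50 mm), then the opening, from 0 (shut) to 1 (fully open). In form: [[[ax, ay, az, dx, dy, dz, gripper], ...]]. A call has 1 to 12 rows; each row shifts and turns the commanded pose from where the row before left it, along the tool's axes as they then stand; what a row does not reach is not made up. A row lasts 1/10 s, in which the tool goes at most 50 mm and 8.59 degrees, less where a joint would pass 70% of its speed; a pose out of reach is approached as far as the arm can. A call is refused whole if a number of a shift passes 1 or a number of a turn 1, either way. A call with a gripper value outside its range is refused whole. The fingers move at their own pace and stop on an object; the grip force is fixed at half the most. Time passes only in rows, so rows that do not move let the fingers close. It gives the time, the measured TCP pose, the force, the opening and the grip force at its end, in the units of the state.
- get_state(): the state, without advancing time (a new reading comes with each control period).
- get_image(name): name is "scene" or "top" or "wrist"; returns a dict with "frame" (480x640x3 uint8, blue, green, red), "vfov" (degrees; the focal length in pixels is half the picture's height over the tangent of half this angle, whatever the lens; pixels are square), "cx", "cy" (the principal point, pixels), "k1" (the pictures are not rectified: a ray, as slopes to the right and down, at radius r is drawn at 1 + k1 r^2 times it, then the intrinsics apply), "cam_to_world" (4x4, takes a point from camera to world coordinates). Camera axes: x right, y down, z forward; pixel columns grow to the right and rows downward; lengths in m; the calibration is good to about 2 mm. A picture is of the moment at which its call begins. There is no depth.
- close_job(): hands the job in; it is judged then, once.
Trained networks look in a picture, given as the dict that the camera call returned (one of the last four; its "shot" number tells which), for a name from the list of things; names that differ only in an ending like _2 or _b are one class to them, and where a whole thing is asked for, a point or a joint stands for the part that bears it (a point fixed in the world has none). Each returns a list of dicts, best first, with "confidence" (0 to 1); they miss things now and then, are a little off and sometimes report something else, mostly with a low value. They report only what shows in the picture. A call takes as long as a camera call.
- recognise(thing, picture): "location" ([x, y, z] in m, in the coordinates of the camera as it stood for that picture, good to about 4 mm: the middle of the surface that is visible of it).
The state is a dict: "time_s": time; "joint_pos": joint angles; "dq": joint speeds; "effort": joint torques, N m; "eef_pos": TCP position; "orientation": TCP orientation; "ft_force": force on the tool from outside, world axes, zero at the start; "ft_torque": the same for the moment, N m; "grip_width": opening from 0.0 (shut) to 1.0 (fully open); "grip_force": force on a finger pad.
Only numpy, scipy, OpenCV 4.12 (cv2) and the standard library are available. Lean on these libraries where they do the work, as an engineer would, in place of code of your own. Each camera call takes 0.05 s, during which the arm holds its last target. There are 200 camera calls.

## Working session

There is one attempt and no reset: what is moved stays moved. The work goes in short steps, Python scripts to look and compute and a tool call to move; the robot and the scene stay as the last step left them, time stands still between calls to the robot, and variables do not carry over. Pictures are saved under pics/ and viewed, at most 10 in all, crops included, and the job is handed in when it is done.

Besides the shell and the picture viewer there is one more tool, called after "Emit:" as name([rows], argument=value, ...), one row to a line, values as JSON. carry_out: Moves the arm, as the interface text tells. Its arguments: {"type":"object","properties":{"rows":{"type":"array"}},"required":["rows"]}

```bash
mkdir -p pics; cat > h.py <<'E'
import numpy as np, cv2
from bench import *
def w(p,loc): return (np.array(p["cam_to_world"])@np.r_[loc,1])[:3]
def ray(p,u,v):
    f=240/np.tan(np.radians(p["vfov"])/2)
    d=np.array([(u-p["cx"])/f,(v-p["cy"])/f]); s=d.copy()
    for _ in range(20): s=d/(1+p["k1"]*(s@s))
    T=np.array(p["cam_to_world"]); return T[:3,3],T[:3,:3]@np.r_[s,1]
def onz(p,u,v,z):
    o,d=ray(p,u,v); return o+d*(z-o[2])/d[2]
def proj(p,P):
    f=240/np.tan(np.radians(p["vfov"])/2)
    c=np.linalg.inv(np.array(p["cam_to_world"]))@np.r_[P,1]; s=c[:2]/c[2]; s=s*(1+p["k1"]*(s@s))
    return np.round(s*f+[p["cx"],p["cy"]],1)
E
python3 - <<'E'
from h import *
for n in ["scene","top"]:
    p=get_image(n); cv2.imwrite(f"pics/{n}0.png",p["frame"])
    print(n,np.round(p["cam_to_world"],3).tolist(),p["vfov"])
    for t in ["meter","cover_left_end","cover_right_end","tin","lens_box","lens_gauge"]:
        print(t,[(np.round(w(p,r["location"]),3).tolist(),round(r["confidence"],2),proj(p,w(p,r["location"])).tolist()) for r in recognise(t,p)[:2]])
print(get_state())
E
```

```text
scene [[-0.864, -0.231, 0.446, 0.071], [-0.503, 0.418, -0.757, 0.563], [-0.011, -0.879, -0.477, 0.495], [0.0, 0.0, 0.0, 1.0]] 53.228115960969724
meter [([0.475, 0.021, 0.061], 0.63, [283.6, 276.2])]
cover_left_end [([0.467, 0.026, 0.081], 0.87, [285.3, 268.8])]
cover_right_end [([0.467, 0.033, 0.077], 0.85, [283.2, 273.1])]
tin [([0.354, -0.047, 0.021], 0.97, [366.6, 296.0])]
lens_box [([0.454, 0.137, 0.011], 0.8, [253.3, 343.9])]
lens_gauge []
top [[-0.025, -0.998, 0.054, 0.388], [-1.0, 0.026, 0.015, -0.085], [-0.016, -0.054, -0.998, 1.244], [0.0, 0.0, 0.0, 1.0]] 42.20026713707915
meter [([0.499, -0.034, 0.078], 0.69, [282.4, 215.3])]
cover_left_end [([0.476, 0.014, 0.083], 0.66, [257.1, 228.1]), ([0.461, 0.131, 0.008], 0.25, [202.2, 239.7])]
cover_right_end [([0.474, 0.012, 0.08], 0.92, [258.1, 229.1])]
tin [([0.358, -0.064, 0.023], 0.71, [301.0, 289.2])]
lens_box [([0.462, 0.134, 0.01], 0.76, [200.7, 239.1])]
lens_gauge [([0.503, -0.196, 0.012], 0.64, [365.4, 214.2])]
{'time_s': 0.7, 'joint_pos': array([-8.93398270e-01,  3.84649613e-01,  7.88341069e-03, -2.88053302e-05,
       -1.19402448e+00, -2.58598669e-01]), 'dq': array([-0.00133276,  0.00151561, -0.00023024, -0.00056747, -0.00076998,
        0.00074417]), 'effort': array([ 1.10572630e-04, -3.90331757e+01,  1.87584490e+01,  4.22358915e+00,
        1.56034803e-02, -2.39254308e-05]), 'eef_pos': array([ 0.25417318, -0.5709364 ,  0.19976973]), 'orientation': array([ 1.32260984e-05, -2.07867561e-01,  9.78156980e-01,  3.52138732e-06]), 'ft_force': array([-0.42968039,  0.27054837, -1.03982733]), 'ft_torque': array([-0.00199626, -0.02851627,  0.02239385]), 'grip_force': 0.0, 'grip_width': 0.996808108612453}
```

View pics/top0.png

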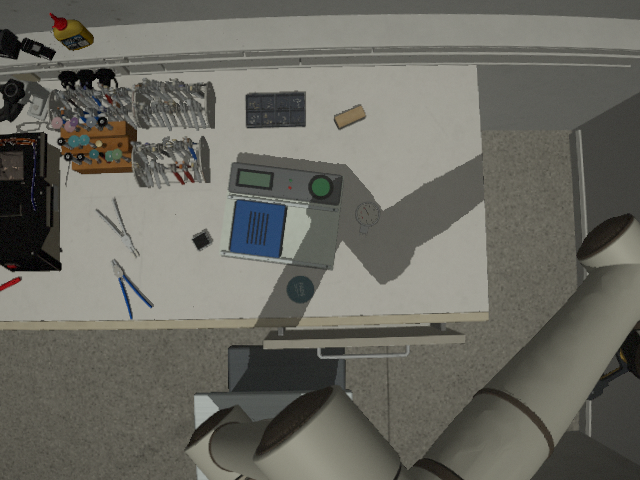

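View pics/scene0.png

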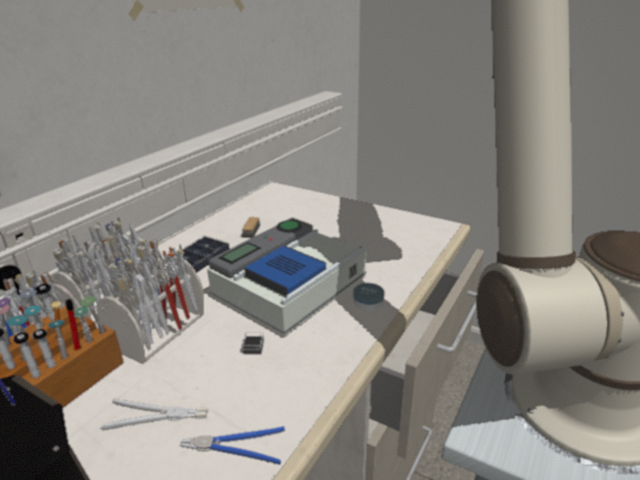

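The top view shows the meter slightly rotated: the cover spans about (230..286, 198..258), the tin is at (301,289), the lens box at (202,239) and the gauge at (368,215). Next I'll measure the blue cover precisely.

```bash
python3 - <<'E'
from h import *
for n in ["top","scene"]:
    p=get_image(n); f=p["frame"]
    hsv=cv2.cvtColor(f,cv2.COLOR_BGR2HSV)
    m=cv2.inRange(hsv,(100,120,40),(125,255,255))
    k,l,s,c=cv2.connectedComponentsWithStats(m); i=1+np.argmax(s[1:,4]); print(n,s[i])
    cn=max(cv2.findContours((l==i).astype(np.uint8),0,2)[0],key=cv2.contourArea)[:,0]
    P=np.array([onz(p,u,v,.08)[:2] for u,v in cn],np.float32)
    r=cv2.minAreaRect(P); print(r,cv2.boxPoints(r).round(4).tolist())
    if n=="top": cv2.imwrite("pics/topc.png",cv2.resize(f[130:310,180:410],None,fx=3.3,fy=3.3,interpolation=2))
E
```

```text
top [ 230  200   55   58 2301]
((0.4758957624435425, 0.014254312962293625), (0.0922376960515976, 0.09857938438653946), 81.43799591064453) [[0.4203000068664551, -0.024000000208616257], [0.517799973487854, -0.03869999945163727], [0.531499981880188, 0.05249999836087227], [0.4339999854564667, 0.06719999760389328]]
scene [ 246  246   79   47 1839]
((0.471187949180603, 0.020319603383541107), (0.09907431155443192, 0.10701039433479309), 80.68631744384766) [[0.41040000319480896, -0.019899999722838402], [0.515999972820282, -0.03720000013709068], [0.5320000052452087, 0.060499999672174454], [0.42640000581741333, 0.0778999999165535]]
```

View pics/topc.png

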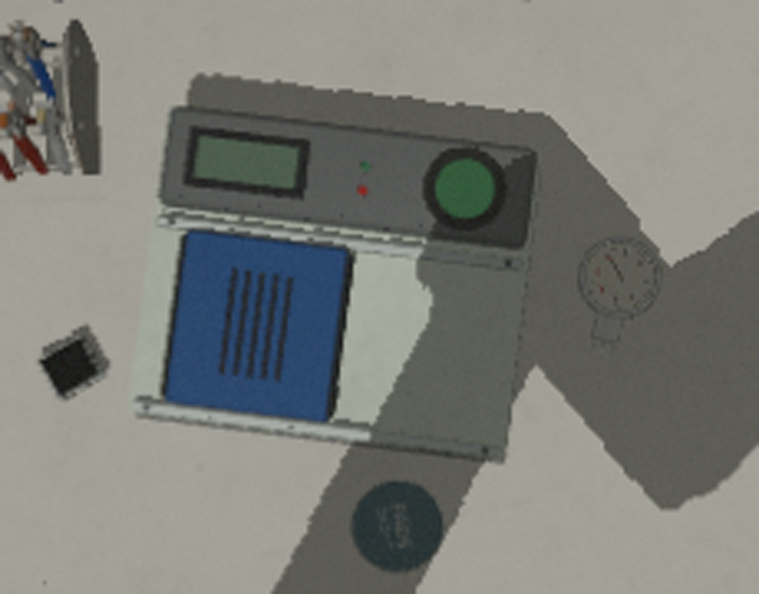

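The cover's yaw is about -8.6°, with its left end near (0.48, 0.066). The plan is to swing over the left end with the fingers shut, turning tool x onto the meter's -y.

Emit:
carry_out([
  [[0,0,0,-0.6,0.63,0,0],[0,0,0,-0.6,0.63,0,0],[0,0,0,-0.6,0.63,0,0],[0,0,0,-0.6,0.63,0,0],[0,0,0,-0.6,0.63,0,0],[0,0,0,-0.6,0.63,0,0],[0,0,0,-0.6,0.63,0,0],[0,0,0,-0.6,0.63,0,0],[0,0,0,-0.6,0.63,0,0],[0,0,0,-0.6,0.63,0,0],[0,0,0,-0.6,0.63,0,0],[0,0,0,-0.6,0.63,0,0]],
])

```text
time_s: 2.0
eef_pos: [0.4297, -0.0774, 0.2003]
orientation: [0.001, -0.208, 0.978, -0.0]
ft_force: [0.7, -0.7, 0.3]
grip_width: 0.031
grip_force: 0.0
```

Emit:
carry_out([
  [[0,0,-1,0,0,0,0],[0,0,-1,0,0,0,0],[0,0,-1,0,0,0,0],[0,0,-1,0,0,0,0],[0,0,-1,0,0,0,0],[0,0,-1,0,0,0,0],[0,0,-1,0,0,0,0],[0,0,-1,0,0,0,0],[0,0,-1,0,0,0,0],[0,0,-1,0,0,0,0],[0,0,-1,0,0,0,0],[0,0,-0.5,0,0,0,0]],
])

```text
time_s: 3.2
eef_pos: [0.4294, -0.0792, 0.2]
orientation: [0.0, -0.654, 0.757, -0.0]
ft_force: [-0.4, -0.2, 0.5]
grip_width: 0.009
grip_force: 0.0
```

```bash
cat >> h.py <<'E'
from scipy.spatial.transform import Rotation as Ro
def tool():
    s=get_state(); q=s["orientation"]; return s["eef_pos"],Ro.from_quat(np.r_[q[1:],q[0]]).as_matrix(),s
def to(P):
    e,R,s=tool(); return np.round(R.T@(np.array(P)-e)/.05,3)
E
python3 - <<'E'
from h import *
p=get_image("wrist"); cv2.imwrite("pics/w1.png",p["frame"])
e,R,s=tool(); print(s["time_s"],e,R.round(3).tolist(),s["joint_pos"].round(2),s["grip_width"])
for t in ["meter","cover_left_end","cover_right_end"]:
    print(t,[(np.round(w(p,r["location"]),3).tolist(),round(r["confidence"],2),proj(p,w(p,r["location"])).tolist()) for r in recognise(t,p)[:2]])
m=cv2.inRange(cv2.cvtColor(p["frame"],cv2.COLOR_BGR2HSV),(100,120,40),(125,255,255))
cn=max(cv2.findContours(m,0,2)[0],key=cv2.contourArea)[:,0]
P=np.array([onz(p,u,v,.08)[:2] for u,v in cn],np.float32)
r=cv2.minAreaRect(P); print(r,cv2.boxPoints(r).round(4).tolist())
print(to([.4845,.085,.2]))
E
```

```text
3.25 [ 0.4293799  -0.07921885  0.19993551] [[-0.145, -0.989, 0.0], [-0.989, 0.145, 0.0], [-0.0, -0.0, -1.0]] [ 0.19  0.06 -0.42  0.   -1.09 -0.34] 0.005013127606082268
meter [([0.499, -0.083, 0.057], 0.75, [236.9, 222.1])]
cover_left_end [([0.483, -0.03, 0.078], 0.6, [263.2, 285.9])]
cover_right_end [([0.48, -0.034, 0.08], 0.84, [265.0, 281.7])]
((0.48548540472984314, -0.02595071867108345), (0.019542956724762917, 0.06250981986522675), 78.2879409790039) [[0.4528999924659729, -0.029200000688433647], [0.5141000151634216, -0.04190000146627426], [0.5181000232696533, -0.022700000554323196], [0.4569000005722046, -0.009999999776482582]]
[-3.412e+00 -6.020e-01 -2.000e-03]
```

View pics/w1.png

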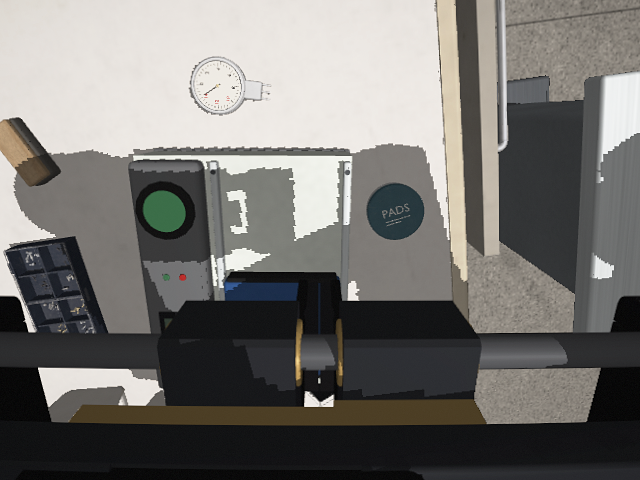

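The wrist view shows the right half of the meter: rails at columns 212 and 347, the console's right edge at row 155, and the cover's right end at row 272. The fingers hide the rest.

```bash
python3 - <<'E'
from h import *
p=get_image("wrist")
for n,u,v,z in [("rearrail_R",213,162,.07),("rearrail_near",220,285,.07),("frontrail_R",347,155,.07),("frontrail_near",343,285,.07),("edge rear",225,154,.06),("edge front",335,154,.06),("coverR l",228,272,.08),("coverR r",335,274,.08),("hous corner",207,162,.078),("hous near",212,290,.078)]:
    print(n,onz(p,u,v,z).round(4))
E
```

```text
rearrail_R [ 0.5041 -0.1379  0.07  ]
rearrail_near [ 0.522  -0.0332  0.07  ]
frontrail_R [ 0.3982 -0.1274  0.07  ]
frontrail_near [ 0.4158 -0.0173  0.07  ]
edge rear [ 0.4957 -0.1421  0.06  ]
edge front [ 0.4072 -0.1286  0.06  ]
coverR l [ 0.5094 -0.0478  0.08  ]
coverR r [ 0.4212 -0.0328  0.08  ]
hous corner [ 0.5065 -0.1392  0.078 ]
hous near [ 0.5272 -0.0329  0.078 ]
```

```bash
python3 - <<'E'
from h import *
p=get_image("scene"); t=get_image("top")
print("base corner",[onz(p,u,v,0).round(3).tolist() for u,v in [(150,362),(204,305)]])
print("top rack R edge",[[onz(t,u,v,z).round(3).tolist() for z in (0,.1)] for u,v in [(210,182),(206,138),(214,128)]])
# arch top: same xy, height via scene ray nearest to rack right side
for u,v in [(187,265),(175,250),(160,235)]:
    print([onz(p,u,v,z).round(3).tolist() for z in (0.04,.08,.12)])
cv2.imwrite("pics/sc.png",cv2.resize(p["frame"][170:380,20:300],None,fx=2.8,fy=2.8))
E
```

```text
base corner [[0.572, 0.236, -0.0], [0.601, 0.089, 0.0]]
top rack R edge [[[0.578, 0.115, 0.0], [0.563, 0.099, 0.1]], [[0.67, 0.122, 0.0], [0.647, 0.106, 0.1]], [[0.69, 0.105, 0.0], [0.666, 0.09, 0.1]]]
[[0.671, 0.05, 0.04], [0.619, 0.096, 0.08], [0.566, 0.141, 0.12]]
[[0.732, 0.021, 0.04], [0.674, 0.069, 0.08], [0.616, 0.116, 0.12]]
[[0.806, -0.009, 0.04], [0.741, 0.042, 0.08], [0.677, 0.092, 0.12]]
```

View pics/sc.png

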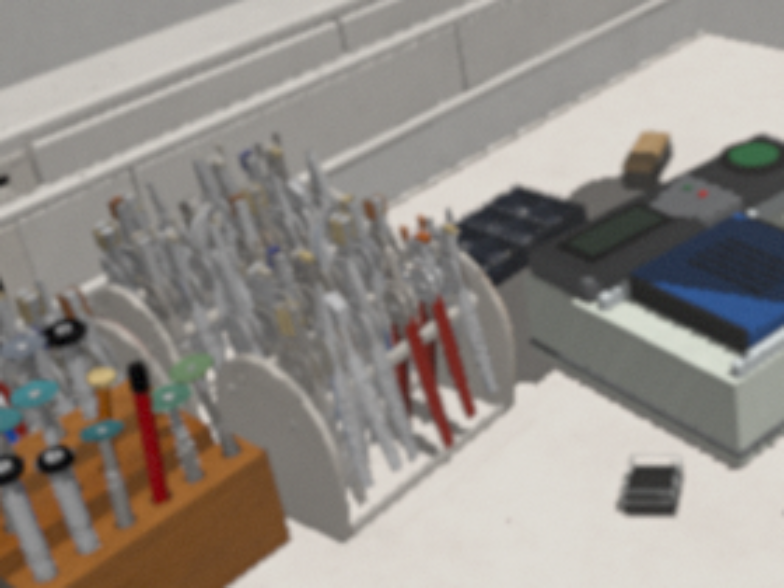

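The instrument rack begins at about x=0.57, y=0.10, so I'll push slightly forward of the cover's centreline to keep the gripper body clear.

Emit:
carry_out([
  [[0,0,0,-0.7,-0.08,0,0],[0,0,0,-0.7,-0.08,0,0],[0,0,0,-0.7,-0.08,0,0],[0,0,0,-0.7,-0.08,0,0],[0,0,0,-0.7,-0.08,0,0],[0,0,0,0,0,0.6,0],[0,0,0,0,0,0.6,0],[0,0,0,0,0,0.6,0],[0,0,0,0,0,0.6,0],[0,0,0,0,0,0,0]],
])

```text
time_s: 4.55
eef_pos: [0.472, 0.0895, 0.0763]
orientation: [-0.004, -0.652, 0.758, 0.001]
ft_force: [-0.2, 0.1, 0.1]
grip_width: 0.002
grip_force: 0.0
```

```bash
python3 - <<'E'
from h import *
p=get_image("scene"); cv2.imwrite("pics/s2.png",cv2.resize(p["frame"][150:390,160:480],None,fx=2.5,fy=2.5))
e,R,s=tool(); print(s["time_s"],e,s["ft_force"])
E
```

```text
4.6 [0.47398075 0.09024696 0.07855919] [0.26990269 0.16903328 0.4819408 ]
```

View pics/s2.png

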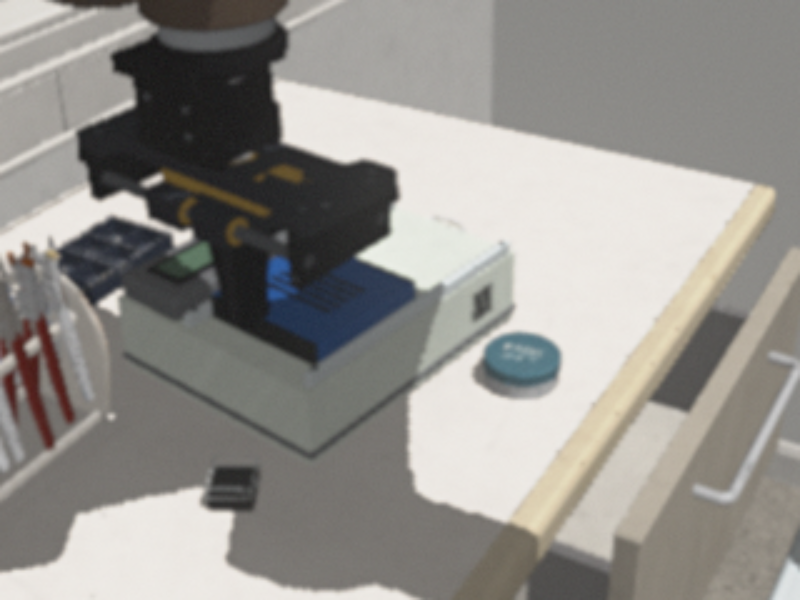

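The fingers stand just left of the cover and clear of the rack. I'll lower them 10 mm and push.

Emit:
carry_out([
  [[0,0,0,0,0,0.2,0],[0,0,0,0,0,0,0],[0,0,0,0.25,0,0,0],[0,0,0,0.25,0,0,0],[0,0,0,0.25,0,0,0],[0,0,0,0.25,0,0,0],[0,0,0,0.25,0,0,0],[0,0,0,0.2,0,0,0],[0,0,0,0.2,0,0,0],[0,0,0,0,0,0,0],[0,0,0,0,0,0,0]],
])

```text
time_s: 5.7
eef_pos: [0.463, 0.0091, 0.0698]
orientation: [0.0, -0.653, 0.758, -0.0]
ft_force: [-0.4, -0.2, 0.6]
grip_width: 0.004
grip_force: 0.0
```

Emit:
carry_out([
  [[0,0,0,0.06,0,0,0],[0,0,0,0.06,0,0,0],[0,0,0,0.06,0,0,0],[0,0,0,0,0,0,0],[0,0,0,0,0,0,0]],
])

```text
time_s: 6.2
eef_pos: [0.4615, 0.0004, 0.0698]
orientation: [0.0, -0.653, 0.758, -0.0]
ft_force: [0.3, 0.0, 0.3]
grip_width: 0.003
grip_force: 0.0
```

Emit:
carry_out([
  [[0,0,0,0.06,0,0,0],[0,0,0,0.04,0,0,0],[0,0,0,0,0,0,0],[0,0,0,0,0,0,0]],
])

```text
time_s: 6.6
eef_pos: [0.4608, -0.0046, 0.0698]
orientation: [0.0, -0.653, 0.758, -0.0]
ft_force: [0.1, -0.1, 0.2]
grip_width: 0.002
grip_force: 0.0
```

```bash
python3 - <<'E'
from h import *
e,R,s=tool(); print(s["time_s"],e,s["ft_force"])
p=get_image("top"); f=p["frame"]
m=cv2.inRange(cv2.cvtColor(f,cv2.COLOR_BGR2HSV),(100,120,40),(125,255,255))
k,l,st,c=cv2.connectedComponentsWithStats(m[180:290,210:350]); print(st[1:][st[1:,4]>50].tolist())
cv2.imwrite("pics/t3.png",cv2.resize(f[130:310,180:410],None,fx=3.3,fy=3.3,interpolation=2))
E
```

```text
6.6 [ 0.46075334 -0.00464036  0.06976579] [ 0.10484295 -0.0570635   0.19171201]
[]
```

View pics/t3.png

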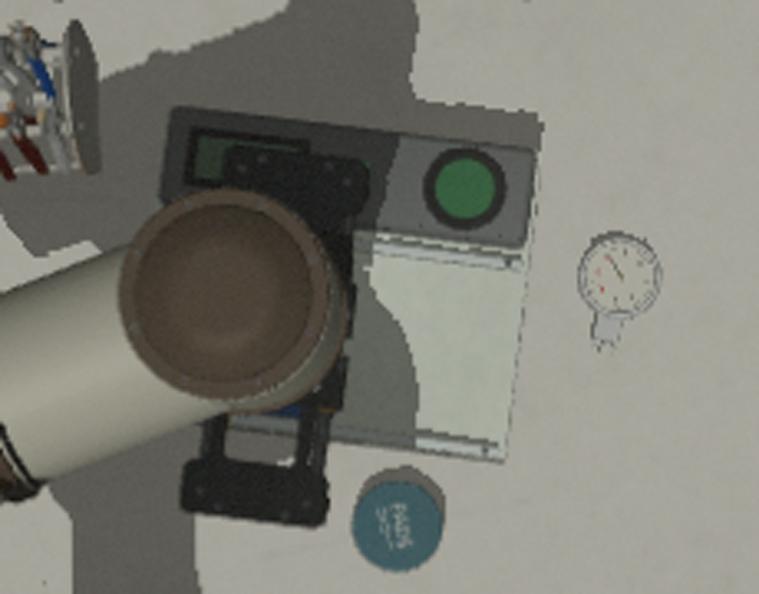

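The cover is not visible to the right of the gripper, so it may not have moved. I'll check with the projections and the scene view.

```bash
python3 - <<'E'
from h import *
e,R,s=tool(); p=get_image("scene"); t=get_image("top")
print(proj(p,e),proj(t,e),(proj(t,e)-[180,130])*3.3)
print([((proj(p,q)-[160,170])*3.2).tolist() for q in (e,e+[0,0,.05])])
cv2.imwrite("pics/s3.png",cv2.resize(p["frame"][170:350,160:400],None,fx=3.2,fy=3.2))
E
```

```text
[299.3 266.9] [267.6 236.2] [289.08 350.46]
[[445.76000000000005, 310.0799999999999], [441.9200000000001, 226.88000000000002]]
```

View pics/s3.png

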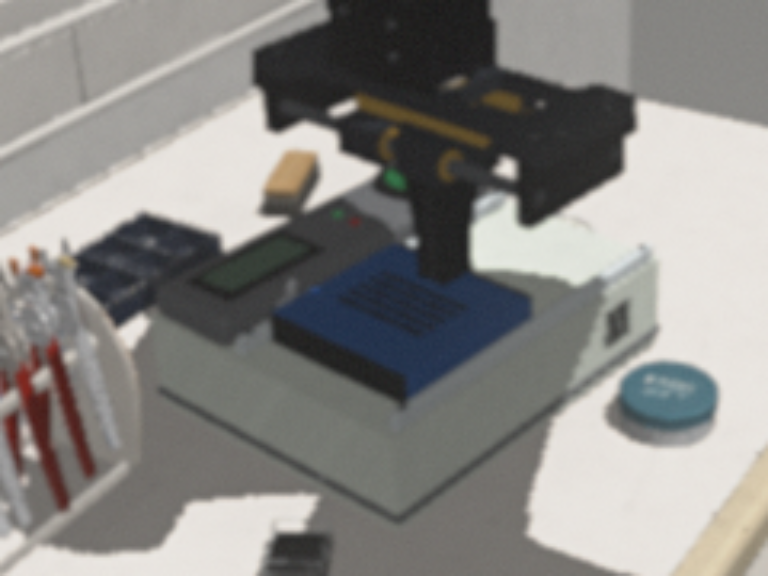

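The cover hasn't moved and the fingers appear to be above it, although the TCP reads z=0.07. I'll check the camera and TCP heights against known geometry.

```bash
python3 - <<'E'
from h import *
X=np.array([.9885,-.151]);Y=np.array([.151,.9885])
M=lambda x,y,z:np.r_[(.4945+x)*X+(.0444+y)*Y,z]
p=get_image("scene");t=get_image("top");wr=get_image("wrist")
for n,q in [("LFbot",M(-.09,.11,0)),("LFtop",M(-.09,.11,.06)),("RFbot",M(-.09,-.11,0)),("LRbot",M(.09,.11,0)),("covLF",M(-.077,.094,.08)),("covRF",M(-.077,-.006,.08)),("covLR",M(.023,.094,.08))]:
    a=proj(p,q);print(n,a,((a-[160,170])*3.2).round().tolist(),((proj(t,q)-[180,130])*3.3).round().tolist())
e,R,s=tool()
for dz in (0,.01,.02,.03): print(dz,[((proj(p,e+R@[sx*.0095,sy*.015,-dz])-[160,170])*3.2).round().tolist() for sx in(-1,1) for sy in(-1,1)])
print(s["joint_pos"].round(3).tolist(),e,proj(wr,e),np.round(wr["cam_to_world"],3).tolist())
for k in ("tin","lens_box"): print([w(p,r["location"]).round(3) for r in recognise(k,p)[:1]])
E
```

```text
LFbot [287.7 339.1] [409.0, 541.0] [141.0, 423.0]
LFtop [285.6 308.2] [402.0, 442.0] [126.0, 420.0]
RFbot [367.6 278.5] [664.0, 347.0] [500.0, 469.0]
LRbot [213.6 297.8] [172.0, 409.0] [180.0, 132.0]
covLF [285.9 289.5] [403.0, 382.0] [152.0, 401.0]
covRF [327.  262.6] [534.0, 296.0] [326.0, 423.0]
covLR [241.4 268.1] [260.0, 314.0] [175.0, 227.0]
0 [[412.0, 309.0], [455.0, 327.0], [436.0, 294.0], [479.0, 312.0]]
0.01 [[411.0, 292.0], [454.0, 311.0], [436.0, 278.0], [478.0, 296.0]]
0.02 [[410.0, 276.0], [454.0, 294.0], [435.0, 261.0], [478.0, 279.0]]
0.03 [[409.0, 259.0], [453.0, 277.0], [434.0, 245.0], [477.0, 262.0]]
[0.344, 0.257, -0.561, 0.0, -0.753, -0.493] [ 0.46076433 -0.00449731  0.06975339] [316.2 283.4] [[-0.989, 0.141, 0.042, 0.448], [0.147, 0.945, 0.291, -0.085], [0.001, 0.294, -0.956, 0.254], [0.0, 0.0, 0.0, 1.0]]
[array([ 0.353, -0.048,  0.023])]
[array([0.454, 0.137, 0.01 ])]
```

```bash
python3 - <<'E'
from h import *
a=cv2.imread("pics/scene0.png");p=get_image("scene");b=p["frame"]
e,R,s=tool()
for f in (a,b):
    m=cv2.inRange(cv2.cvtColor(f,cv2.COLOR_BGR2HSV),(100,110,30),(125,255,255))
    k,l,st,c=cv2.connectedComponentsWithStats(m);print(st[1:][st[1:,4]>60].tolist())
o=cv2.resize(np.hstack([a[225:325,225:345],b[225:325,225:345]]),None,fx=3.3,fy=5,interpolation=2)
for sx in(-1,1):
  for sy in(-1,1):
    for dz,c in ((0,(0,0,255)),(.07,(0,255,255))):
      u,v=proj(p,e+R@[sx*.0095,sy*.015,-dz]); cv2.circle(o,(int((u-225+120)*3.3),int((v-225)*5)),3,c,-1)
cv2.imwrite("pics/z4.png",o)
E
```

```text
[[246, 246, 79, 47, 1906], [0, 380, 16, 24, 96], [214, 427, 70, 14, 295], [210, 444, 70, 19, 322]]
[[247, 247, 78, 47, 1335], [0, 380, 16, 24, 97], [214, 427, 70, 14, 294], [211, 444, 69, 19, 319]]
```

View pics/z4.png

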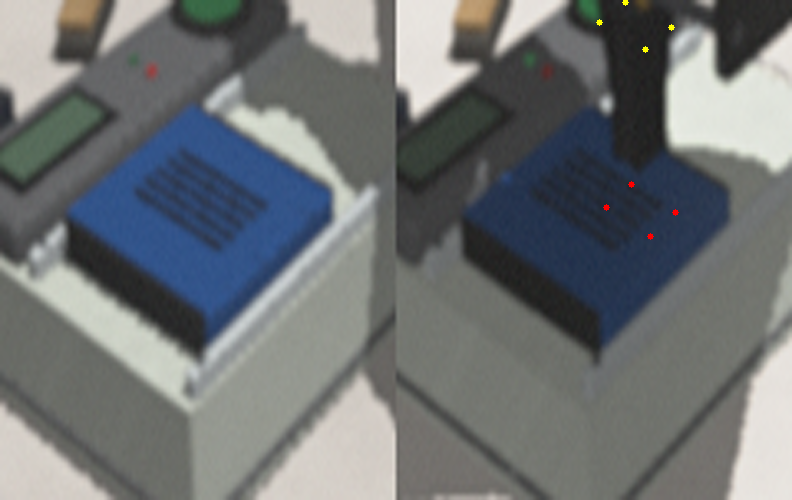

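```bash
python3 - <<'E'
from h import *
p=get_image("scene");e,R,s=tool()
b=cv2.imread("pics/s2.png")
e2=np.array([.474,.0902,.0786])
for dz in (0,.02,.07): print(dz,[((proj(p,e2+R@[sx*.0095,sy*.015,-dz])-[160,150])*2.5).round().tolist() for sx in(-1,1) for sy in(-1,1)])
print("gray s2"); 
for c in range(195,300,8): print(c,b[230:400:8,c].mean(1).round().astype(int).tolist())
print(s["time_s"],s["ft_force"],s["ft_torque"],s["grip_force"])
E
```

```text
0 [[218.0, 344.0], [252.0, 361.0], [240.0, 330.0], [274.0, 347.0]]
0.02 [[214.0, 317.0], [249.0, 333.0], [237.0, 303.0], [272.0, 320.0]]
0.07 [[206.0, 245.0], [242.0, 261.0], [230.0, 233.0], [266.0, 248.0]]
gray s2
195 [55, 88, 85, 107, 106, 64, 50, 61, 63, 62, 85, 110, 109, 112, 120, 118, 119, 118, 118, 122, 95, 107]
203 [35, 35, 102, 107, 99, 67, 91, 60, 59, 82, 113, 112, 111, 111, 117, 118, 119, 119, 121, 121, 116, 76]
211 [34, 38, 43, 61, 58, 97, 118, 86, 61, 74, 88, 103, 111, 112, 113, 119, 120, 123, 119, 118, 119, 93]
219 [36, 37, 34, 28, 29, 33, 48, 60, 46, 30, 30, 58, 113, 111, 111, 120, 120, 119, 117, 117, 118, 118]
227 [59, 54, 36, 32, 32, 33, 33, 30, 32, 31, 30, 31, 99, 112, 111, 114, 118, 118, 118, 118, 119, 118]
235 [61, 64, 47, 30, 29, 31, 30, 30, 31, 33, 33, 31, 58, 111, 112, 111, 115, 118, 117, 118, 119, 120]
243 [55, 53, 32, 28, 29, 29, 30, 30, 29, 29, 29, 28, 29, 98, 114, 111, 111, 118, 119, 118, 120, 120]
251 [49, 58, 38, 30, 27, 28, 28, 31, 28, 29, 28, 31, 25, 58, 111, 112, 113, 115, 119, 119, 118, 120]
259 [41, 54, 52, 29, 26, 29, 27, 30, 28, 28, 31, 31, 32, 32, 98, 112, 111, 112, 118, 119, 120, 121]
267 [36, 51, 56, 41, 52, 61, 63, 47, 61, 40, 35, 47, 33, 33, 62, 111, 110, 111, 116, 120, 122, 119]
275 [38, 79, 56, 67, 100, 100, 71, 65, 97, 60, 54, 54, 37, 34, 37, 104, 113, 113, 114, 119, 120, 119]
283 [69, 114, 58, 57, 98, 90, 81, 81, 83, 55, 57, 52, 51, 36, 32, 67, 113, 112, 112, 115, 118, 120]
291 [37, 35, 30, 35, 42, 49, 53, 63, 56, 55, 57, 54, 56, 38, 36, 36, 105, 110, 111, 112, 119, 119]
299 [40, 37, 36, 34, 33, 32, 38, 35, 48, 52, 56, 55, 57, 51, 38, 35, 72, 111, 111, 110, 115, 118]
7.1 [-0.31450918 -0.0611571   0.47528327] [ 0.01161627  0.1093184  -0.00080932] 0.0
```

The fingertips project 20–27 mm above where the reported TCP should appear. They passed over the cover without touching it. I'll calibrate the tip height by touching down gently on the cover top here.

Emit:
carry_out([
  [[0,0,0,0,0,0.1,0],[0,0,0,0,0,0.1,0],[0,0,0,0,0,0,0],[0,0,0,0,0,0,0]],
])

```text
time_s: 7.5
eef_pos: [0.4605, -0.0046, 0.0594]
orientation: [-0.0, -0.653, 0.758, 0.0]
ft_force: [0.3, 0.7, 0.1]
grip_width: 0.007
grip_force: 0.0
```

Emit:
carry_out([
  [[0,0,0,0,0,0.06,0],[0,0,0,0,0,0,0]],
])

```text
time_s: 7.7
eef_pos: [0.4612, -0.0045, 0.0576]
orientation: [0.0, -0.653, 0.757, -0.0]
ft_force: [-1.3, -0.4, 6.3]
grip_width: 0.007
grip_force: 3.1
```

Emit:
carry_out([
  [[0,0,0,0,0,0.06,0],[0,0,0,0,0,0,0]],
])

```text
time_s: 7.9
eef_pos: [0.4613, -0.0046, 0.0573]
orientation: [0.0, -0.653, 0.757, -0.001]
ft_force: [-9.1, 1.2, 27.6]
grip_width: 0.007
grip_force: 13.8
```

Contact came at a reported z of about 0.0577 on the cover top (0.080), so the real tips sit 22 mm above the reported TCP. I'll lift off, go back left of the cover and measure how low the gripper body hangs.

Emit:
carry_out([
  [[0,0,0,0,0,-0.3,0],[0,0,0,0,0,-0.2,0],[0,0,0,-0.5,0,0,0],[0,0,0,-0.5,0,0,0],[0,0,0,-0.5,0,0,0],[0,0,0,-0.5,0,0,0],[0,0,0,0,0,0,0],[0,0,0,0,0,0,0]],
])

```text
time_s: 8.7
eef_pos: [0.4752, 0.0945, 0.0785]
orientation: [-0.0, -0.653, 0.757, 0.0]
ft_force: [-0.3, -0.6, 0.2]
grip_width: 0.003
grip_force: 0.0
```

```bash
python3 - <<'E'
from h import *
p=get_image("scene");e,R,s=tool();print(s["time_s"],e)
e0=np.array([.4608,-.0046,.0698]);uv=np.array([323.2,240.6])
for a in (.05,.06,.07,.08,.095):
  b=min((np.linalg.norm(proj(p,e0+R@[x,a,-h])-uv),h,x) for h in np.arange(.03,.12,.003) for x in np.arange(-.04,.041,.005)); print(a,b)
f=p["frame"]; print(e[0]*.9885-e[1]*.151, e[0]*.151+e[1]*.9885)
m=cv2.inRange(cv2.cvtColor(f,cv2.COLOR_BGR2HSV),(100,110,30),(125,255,255)); k,l,st,c=cv2.connectedComponentsWithStats(m);print(st[1:][st[1:,4]>60].tolist())
for dz in (.02,.025): print([proj(p,e+R@[sx*.0095,sy*.015,-dz]).tolist() for sx in(-1,1) for sy in(-1,1)])
u,v=proj(p,e+[0,0,.022]); u,v=int(u),int(v)
for r in range(v-14,v+16,2): print(r,f[r,u-20:u+24:2].max(1).tolist())
E
```

```text
8.75 [0.47502171 0.09394747 0.0784466 ]
0.05 (np.float64(0.6708203932499369), np.float64(0.06600000000000003), np.float64(0.004999999999999977))
0.06 (np.float64(0.9219544457292641), np.float64(0.07500000000000004), np.float64(-0.010000000000000016))
0.07 (np.float64(0.8000000000000114), np.float64(0.08100000000000004), np.float64(-0.02000000000000001))
0.08 (np.float64(0.9000000000000341), np.float64(0.09000000000000005), np.float64(-0.030000000000000006))
0.095 (np.float64(4.604345773288559), np.float64(0.09900000000000006), np.float64(-0.04))
0.45537288843995083 0.16459534844014756
[[262, 253, 54, 40, 852], [291, 252, 20, 12, 106], [0, 380, 16, 24, 99], [214, 427, 70, 14, 298], [211, 444, 69, 19, 314]]
[[243.7, 277.8], [257.5, 284.5], [252.8, 272.4], [266.6, 279.0]]
[[243.3, 275.0], [257.2, 281.7], [252.5, 269.7], [266.3, 276.2]]
263 [56, 62, 75, 100, 76, 30, 36, 34, 34, 30, 26, 31, 31, 32, 115, 136, 89, 110, 125, 88, 50, 31]
265 [60, 62, 63, 83, 83, 32, 34, 29, 27, 30, 34, 29, 30, 29, 111, 157, 145, 119, 99, 108, 120, 103]
267 [59, 63, 62, 69, 73, 37, 29, 33, 32, 28, 28, 29, 30, 
[... 568 characters left out ...]
 51, 29, 30, 29, 31, 35, 35, 34, 39, 50, 70, 76, 80, 81]
281 [115, 112, 113, 115, 115, 116, 117, 115, 97, 74, 63, 41, 31, 31, 39, 31, 33, 35, 40, 55, 72, 79]
283 [119, 114, 116, 117, 114, 117, 116, 115, 113, 114, 112, 97, 66, 43, 34, 32, 34, 33, 39, 38, 34, 57]
285 [120, 121, 118, 117, 114, 114, 116, 113, 115, 118, 116, 116, 110, 99, 76, 47, 32, 33, 39, 36, 33, 38]
287 [120, 120, 122, 120, 119, 116, 115, 113, 114, 115, 115, 115, 116, 114, 115, 101, 76, 47, 36, 34, 38, 34]
289 [120, 124, 122, 122, 122, 122, 121, 118, 116, 115, 113, 114, 115, 113, 116, 115, 114, 102, 75, 50, 35, 36]
291 [120, 123, 120, 121, 122, 124, 122, 123, 118, 113, 115, 114, 115, 118, 116, 115, 115, 113, 112, 107, 82, 53]
```

The gripper body also sits about 22 mm high, so the geometry is intact and only the z reading is biased. I'll lower the tips to a true height of about 0.069 and push open.

Emit:
carry_out([
  [[0,0,0,0,0,0.2,0],[0,0,0,0,0,0.2,0],[0,0,0,0,0,0.22,0],[0,0,0,0,0,0,0],[0,0,0,0,0,0,0]],
])

```text
time_s: 9.25
eef_pos: [0.4753, 0.094, 0.0472]
orientation: [-0.001, -0.653, 0.758, 0.0]
ft_force: [0.7, 0.2, 1.0]
grip_width: 0.006
grip_force: 0.0
```

Emit:
carry_out([
  [[0,0,0,0.2,0,0,0],[0,0,0,0.2,0,0,0],[0,0,0,0.2,0,0,0],[0,0,0,0.2,0,0,0],[0,0,0,0.2,0,0,0]],
])

```text
time_s: 9.75
eef_pos: [0.4682, 0.0442, 0.048]
orientation: [0.001, -0.653, 0.758, -0.0]
ft_force: [-1.3, 2.7, -0.0]
grip_width: 0.006
grip_force: 1.3
```

Contact is confirmed: a drag of about 2.7 N. I'll keep pushing.

Emit:
carry_out([
  [[0,0,0,0.2,0,0,0],[0,0,0,0.2,0,0,0],[0,0,0,0.2,0,0,0],[0,0,0,0.1,0,0,0],[0,0,0,0.08,0,0,0]],
])

```text
time_s: 10.25
eef_pos: [0.4623, 0.0057, 0.0479]
orientation: [0.0, -0.653, 0.758, -0.0]
ft_force: [-0.5, 2.2, 1.6]
grip_width: 0.004
grip_force: 1.1
```

Emit:
carry_out([
  [[0,0,0,0.06,0,0,0],[0,0,0,0.06,0,0,0],[0,0,0,0,0,0,0]],
])

```text
time_s: 10.55
eef_pos: [0.462, 0.0022, 0.0479]
orientation: [0.002, -0.652, 0.758, 0.001]
ft_force: [-1.8, 11.3, 1.5]
grip_width: 0.008
grip_force: 5.3
```

The cover is at its stop (11 N). I'll lift off, step aside and look at the well.

Emit:
carry_out([
  [[0,0,0,0,0,0,0],[0,0,0,-0.1,0,0,0],[0,0,0,0,0,-0.8,0],[0,0,0,0,0,-0.8,0],[0,0,0,0.9,0,0,0],[0,0,0,0.9,0,0,0],[0,0,0,0.2,0,0,0],[0,0,0,0,0,0,0],[0,0,0,0,0,0,0]],
])

```text
time_s: 11.45
eef_pos: [0.4472, -0.0936, 0.1275]
orientation: [-0.0, -0.653, 0.758, 0.0]
ft_force: [0.2, 0.5, -0.3]
grip_width: 0.004
grip_force: 0.0
```

```bash
python3 - <<'E'
from h import *
p=get_image("scene");t=get_image("top");e,R,s=tool();print(s["time_s"],e)
for c,n in ((p,"s"),(t,"t")):
    for k in ("key_top","well_rim","cover_left_end","cover_right_end"):
        print(n,k,[(w(c,r["location"]).round(4).tolist(),round(r["confidence"],2),proj(c,w(c,r["location"])).tolist()) for r in recognise(k,c)[:2]])
a=cv2.resize(p["frame"][225:325,225:345],None,fx=3.3,fy=4,interpolation=2); b=cv2.resize(t["frame"][180:290,210:350],None,fx=3.3,fy=400/110,interpolation=2)
cv2.imwrite("pics/v5.png",np.hstack([a,b[:400]]))
E
```

```text
11.55 [ 0.44754253 -0.09291856  0.12752666]
s key_top []
s well_rim [([0.479, 0.006, 0.0641], 0.84, [287.0, 269.9])]
s cover_left_end [([0.4593, -0.0462, 0.0786], 0.86, [312.9, 251.8])]
s cover_right_end [([0.4527, -0.0396, 0.0791], 0.86, [314.1, 254.1])]
t key_top []
t well_rim [([0.5605, 0.0018, 0.081], 0.86, [262.7, 183.2])]
t cover_left_end []
t cover_right_end []
```

View pics/v5.png

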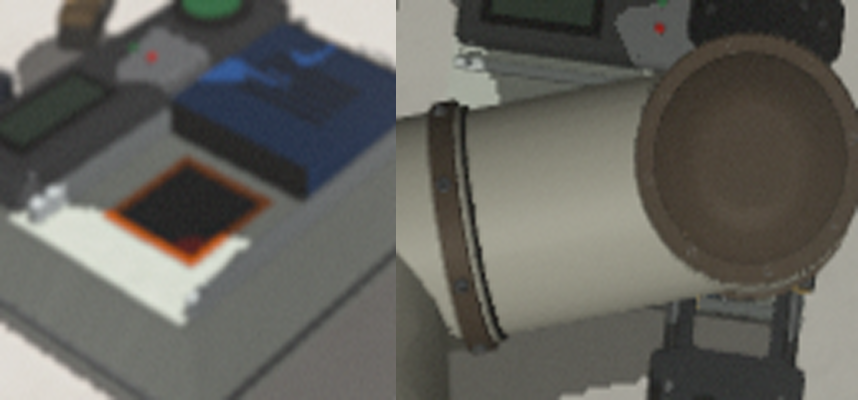

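The cover is open. The scene crop shows the orange rim with corners at (105,212), (187,158), (270,203) and (190,268), and a bit of the red key at (190,243).

```bash
python3 - <<'E'
from h import *
p=get_image("scene");e,R,s=tool()
C=[onz(p,225+u/3.3,225+v/4,.06)[:2] for u,v in [(105,212),(187,158),(270,203),(190,268)]]
print(np.round(C,4).tolist(),[round(float(np.linalg.norm(C[i]-C[i-1])),4) for i in range(4)])
m=np.mean(C,0);print(m,"x'y'",m@[.9885,-.151],m@[.151,.9885])
hs=cv2.cvtColor(p["frame"],cv2.COLOR_BGR2HSV); o=cv2.inRange(hs,(5,140,70),(18,255,255))[240:300,240:320]
pts=np.argwhere(o); print(len(pts)); P=np.array([onz(p,c+240,r+240,.06)[:2] for r,c in pts],np.float32)
r=cv2.minAreaRect(P);print(r, P.mean(0))
print(e@[.9885,-.151,0],e@[.151,.9885,0]); print("to",to([*r[0],.1]))
E
```

```text
[[0.5124, 0.0461], [0.5009, -0.0094], [0.4434, -0.0004], [0.4516, 0.0586]] [0.062, 0.0568, 0.0582, 0.0595]
[0.47707659 0.02373341] x'y' 0.4680064629289977 0.09549903948037339
151
((0.47873663902282715, 0.023363545536994934), (0.057636674493551254, 0.05854809656739235), 81.59806823730469) [0.47519922 0.03379555]
0.4564280574493954 -0.024737919967758273
to [-2.402 -0.274  0.555]
```

Emit:
carry_out([
  [[0,0,0,-0.8,-0.08,0,0],[0,0,0,-0.8,-0.08,0,0],[0,0,0,-0.82,-0.08,0,0],[0,0,0,0,0,0,0],[0,0,0,0,0,0.6,0],[0,0,0,0,0,0.6,0],[0,0,0,0,0,0.3,0],[0,0,0,0,0,0.3,0],[0,0,0,0,0,0.2,0],[0,0,0,0,0,0,0],[0,0,0,0,0,0,0]],
])

```text
time_s: 13.1
eef_pos: [0.4775, 0.0242, 0.0281]
orientation: [0.0, -0.653, 0.758, -0.0]
ft_force: [-0.4, -0.2, -0.0]
grip_width: 0.006
grip_force: 0.0
```

Emit:
carry_out([
  [[0,0,0,0,0,0.1,0],[0,0,0,0,0,0.1,0],[0,0,0,0,0,0,0]],
])

```text
time_s: 13.4
eef_pos: [0.4768, 0.0242, 0.0174]
orientation: [-0.0, -0.653, 0.758, 0.0]
ft_force: [-0.9, 0.6, -1.0]
grip_width: 0.007
grip_force: 0.0
```

Emit:
carry_out([
  [[0,0,0,0,0,0.06,0],[0,0,0,0,0,0.04,0],[0,0,0,0,0,0,0]],
])

```text
time_s: 13.7
eef_pos: [0.4775, 0.0244, 0.0128]
orientation: [0.0, -0.653, 0.758, -0.0]
ft_force: [-0.4, 0.4, 2.9]
grip_width: 0.008
grip_force: 1.3
```

Emit:
carry_out([
  [[0,0,0,0,0,0.04,0],[0,0,0,0,0,0.04,0],[0,0,0,0,0,0,0]],
])

```text
time_s: 14.0
eef_pos: [0.4775, 0.0244, 0.0095]
orientation: [0.0, -0.653, 0.757, -0.0]
ft_force: [-2.1, 0.4, 8.7]
grip_width: 0.007
grip_force: 4.5
```

The key is on its stop (8.7 N). I'll hold, withdraw, and cross over to the right end of the cover.

Emit:
carry_out([
  [[0,0,0,0,0,0.02,0],[0,0,0,0,0,0,0],[0,0,0,0,0,-0.3,0],[0,0,0,0,0,-0.6,0],[0,0,0,0,0,-0.8,0],[0,0,0,0,0,0,0],[0,0,0,0.8,0,0,0],[0,0,0,0.8,0,0,0],[0,0,0,0.8,0,0,0],[0,0,0,0.82,0,0,0],[0,0,0,0,0,0,0],[0,0,0,0,0,0,0]],
])

```text
time_s: 15.2
eef_pos: [0.4527, -0.1356, 0.092]
orientation: [-0.0, -0.652, 0.758, 0.0]
ft_force: [-0.4, -0.3, 0.7]
grip_width: 0.008
grip_force: 0.0
```

```bash
python3 - <<'E'
from h import *
e,R,s=tool();print(s["time_s"],e,s["ft_force"],e@[.9885,-.151,0],e@[.151,.9885,0],s["joint_pos"].round(2))
p=get_image("scene")
hs=cv2.cvtColor(p["frame"],cv2.COLOR_BGR2HSV)
m=cv2.inRange(hs,(100,110,30),(125,255,255)); k,l,st,c=cv2.connectedComponentsWithStats(m);print(st[1:][st[1:,4]>60].tolist())
for k in ("cover_right_end","cover_left_end"): print([w(p,r["location"]).round(4).tolist() for r in recognise(k,p)[:1]])
E
```

```text
15.2 [ 0.45268137 -0.13560336  0.09198741] [-0.42537019 -0.2843378   0.69647522] 0.4679516402022193 -0.06568903106853681 [ 0.05  0.24 -0.51 -0.   -0.82 -0.2 ]
[[295, 231, 29, 13, 147], [290, 247, 40, 25, 193], [0, 380, 16, 24, 99], [213, 427, 71, 14, 295], [210, 444, 70, 19, 319]]
[[0.4812, 0.0067, 0.0589]]
[[0.457, -0.0471, 0.0804]]
```

Emit:
carry_out([
  [[0,0,0,0,0,0.3,0],[0,0,0,0,0,0.3,0],[0,0,0,0,0,0.28,0],[0,0,0,0,0,0,0],[0,0,0,0,0,0,0]],
])

```text
time_s: 15.85
eef_pos: [0.4538, -0.1341, 0.0489]
orientation: [-0.0, -0.653, 0.757, -0.0]
ft_force: [-0.0, -0.9, 1.3]
grip_width: 0.004
grip_force: 0.0
```

Emit:
carry_out([
  [[0,0,0,-0.2,0,0,0],[0,0,0,-0.2,0,0,0],[0,0,0,-0.2,0,0,0],[0,0,0,-0.2,0,0,0],[0,0,0,-0.2,0,0,0]],
])

```text
time_s: 16.35
eef_pos: [0.4615, -0.0845, 0.0493]
orientation: [0.001, -0.653, 0.757, -0.001]
ft_force: [-0.1, -3.5, 1.6]
grip_width: 0.008
grip_force: 1.3
```

Emit:
carry_out([
  [[0,0,0,-0.2,0,0,0],[0,0,0,-0.2,0,0,0],[0,0,0,-0.2,0,0,0],[0,0,0,-0.2,0,0,0],[0,0,0,-0.16,0,0,0]],
])

```text
time_s: 16.85
eef_pos: [0.468, -0.0371, 0.0487]
orientation: [-0.0, -0.653, 0.757, 0.0]
ft_force: [0.5, -2.7, 1.6]
grip_width: 0.003
grip_force: 1.2
```

Emit:
carry_out([
  [[0,0,0,-0.08,0,0,0],[0,0,0,-0.06,0,0,0],[0,0,0,-0.06,0,0,0],[0,0,0,0,0,0,0]],
])

```text
time_s: 17.25
eef_pos: [0.4677, -0.0351, 0.0489]
orientation: [-0.006, -0.653, 0.757, -0.002]
ft_force: [7.6, -38.3, 0.5]
grip_width: 0.007
grip_force: 18.4
```

It meets the stop firmly (38 N). I'll back off, lift away and check.

Emit:
carry_out([
  [[0,0,0,0.2,0,0,0],[0,0,0,0.3,0,0,0],[0,0,0,0,0,-0.6,0],[0,0,0,0,0,-0.8,0],[0,0,0,0.9,0,-0.4,0],[0,0,0,0.9,0,0,0],[0,0,0,0.9,0,0,0],[0,0,0,0.9,0,0,0],[0,0,0,0,0,0,0],[0,0,0,0,0,0,0]],
])

```text
time_s: 18.25
eef_pos: [0.4382, -0.231, 0.138]
orientation: [-0.0, -0.652, 0.759, 0.001]
ft_force: [0.1, 0.7, 0.7]
grip_width: 0.005
grip_force: 0.0
```

```bash
python3 - <<'E'
from h import *
e,R,s=tool();print(s["time_s"],e,s["ft_force"])
p=get_image("scene");t=get_image("top")
for c,a in ((p,"scene0"),(t,"top0")):
  for f in (cv2.imread(f"pics/{a}.png"),c["frame"]):
    m=cv2.inRange(cv2.cvtColor(f,cv2.COLOR_BGR2HSV),(100,110,30),(125,255,255)); m[300:]=0; m[:180]=0; m[:,:200]=0
    cn=max(cv2.findContours(m,0,2)[0],key=cv2.contourArea)[:,0]
    r=cv2.minAreaRect(np.array([onz(c,u,v,.08)[:2] for u,v in cn],np.float32)); q=np.array(r[0])
    print(a,r,q@[.9885,-.151],q@[.151,.9885])
  for k in ("tin","lens_box","lens_gauge"): print(k,[w(c,r["location"]).round(3).tolist() for r in recognise(k,c)[:1]])
E
```

```text
18.25 [ 0.43819123 -0.23099642  0.13798031] [0.06182985 0.71078945 0.72143727]
scene0 ((0.47150447964668274, 0.02026769146323204), (0.09907431155443192, 0.10765200108289719), 80.68631744384766) 0.4630217567197979 0.09123178943805396
scene0 ((0.4716363251209259, 0.02897704392671585), (0.09727495163679123, 0.11269864439964294), 77.77867889404297) 0.4618369737491012 0.09986089301481843
tin [[0.355, -0.049, 0.022]]
lens_box [[0.454, 0.138, 0.013]]
lens_gauge [[0.47, 0.037, 0.079]]
top0 ((0.47582709789276123, 0.014343645423650742), (0.0923592671751976, 0.09900354593992233), 81.33623504638672) 0.46818919580802326 0.0860285852830857
top0 ((0.47966647148132324, 0.03525886684656143), (0.0684289038181305, 0.09781339764595032), 81.80255889892578) 0.4688262181654573 0.10728302707150579
tin [[0.462, 0.049, 0.079]]
lens_box [[0.463, 0.132, 0.011]]
lens_gauge [[0.526, 0.04, 0.079]]
```

```bash
python3 -c "
from bench import *
print(close_job())"
```

```text
the job is handed in; nothing more can be done
None
```

I pushed the cover open to its stop, pressed the key to its stop and withdrew, pushed the cover back to its home stop, and handed the job in at about 18 s. The tin and lens box measured as unmoved, the lens clock could not be re-measured at the end, and the hand-in returned no verdict.

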